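# Snap the cover onto a filter housing with the pressing tool

## Robot

A 6-joint arm with a two-finger parallel gripper is mounted at the origin on the work surface. World frame = base frame: x ahead of the robot, y to its left, z up, the work surface at z = 0. Lengths are in m, angles in rad, forces in N, time in s.
With the tool pointing down it reaches from about 0.35 to 0.775 m from the base axis. Payload 5.5 kg.
Tool frame: the origin (TCP) lies between the finger pads; the fingertips stand 8 mm ahead of it and the grasp point (between the pads) lies 11 mm behind it; z points along the fingers, y is the line along which they close (so a half turn about z gives the same grasp; the last joint's range is limited). The gripper opens to 85 mm and grips with 20 to 120 N. Pads are 22 mm wide; open, the fingers measure 114 mm over their backs; the gripper's body (76 mm by 85 mm) begins 54 mm behind the grasp point. The pads swing forward as they close: fully open they stand 13 mm farther back than shut.
Start: joints at [-1.259, 0.313, 0.046, 1.304, 0, 1.431], TCP at [0.251, -0.517, 0.239] pointing down, gripper open.
Joint ranges: [-2.76, 2.76], [-0.86, 1.69], [-1.03, 1.26], [-2.2, 2.34], [-1.47, 1.5], [-3.14, 3.14]. Speed limits (rad/s): [2.57, 2.57, 3.14, 3.14, 3.14, 3.14].

## Interface

Orientations are given as a unit quaternion [w, x, y, z].
In Python, from workcell import status, vision, job gives the robot as it stands. The module is installed in compiled form; this text tells all that it offers.
- The arm moves only by the tool apply_moves, never from a script. Its argument "moves" is one flat list of numbers, 6 for each row, row after row: the shift along the world's x, y, z in units of 25 mm (1.0 is 25 mm), then the turn, a rotation vector about the world's x, y, z in rad. In form: [x, y, z, rx, ry, rz, x, y, z, rx, ry, rz, ...]. A call has 1 to 20 rows; each row is the pose to reach, as a shift and turn from the pose commanded when the call began; what a row does not reach only later rows make up. A row lasts 1/12 s, in which the tool goes at most 41.7 mm and 7.16 degrees, less where a joint would pass 70% of its speed; a pose out of reach is approached as far as the arm can. A call with a gripper value outside its range is refused whole. "claw" is the opening in per cent of the stroke, from 0 (shut) to 100 (fully open), set as the call begins (left out, the last holds). The fingers move at their own pace and stop on an object; "newtons" is the grip in N (left out, the last holds). Time passes only in rows, so rows that repeat a pose let the fingers close. It gives the time, the measured TCP pose, the force, the opening and the grip force at its end, in the units of the state.
- status.get_state(): the state, without advancing time (a new reading comes with each control period).
- vision.read_camera(name): name is "scene" or "side" or "wrist"; returns a dict with "image" (420x560x3 uint8, blue, green, red), "camera_matrix" (3x3 intrinsics, pixels), "camera_from_world" (4x4, takes a point from world to camera coordinates). Camera axes: x right, y down, z forward; pixel columns grow to the right and rows downward; lengths in m; the calibration is good to about 2 mm. A picture is of the moment at which its call begins. There is no depth.
- job.hand_in(): hands the job in; it is judged then, once.
The state is a dict: "clock": time; "joint_pos": joint angles; "qvel": joint speeds; "tau": joint torques, N m; "tcp_pos": TCP position; "orientation": TCP orientation; "wrist_force": force on the tool from outside, world axes, zero at the start; "ft_torque": the same for the moment, N m; "finger_gap": finger opening in m; "grip_force": force on a finger pad.
Only numpy, scipy, OpenCV 4.12 (cv2) and the standard library are available. Lean on these libraries where they do the work, as an engineer would, in place of code of your own. Each camera call takes 0.05 s, during which the arm holds its last target. There are 200 camera calls.

## Task

Take the T-handled pressing tool and press the loose cover squarely down onto the filter housing until it clicks fully home under all three spring clips. Then stand the tool upright, back in its steel tray, and let go. Press the cover with the tool, not with the gripper, without tipping the cover up, and leave the bottle, the jar and the beaker where they are.

Things in the scene. Friction and masses are not known exactly. Their poses are not given: they have to be found in the camera images.
- housing: grey round filter housing fixed to the bench, left or right: foot 144 mm diameter, 14 mm high; body 101 mm diameter; rigid seat for the cover 50 mm above the bench; short steel hose spout on its -x side, 30 mm up, reaching 100 mm from the axis; three steel spring clips around the rim. Origin: on its axis at bench level; z up
- cover_top (a point): centre of the top face of the loose white cover (flat disc, 100 mm diameter, 8 mm thick, 90 g); z is its upward normal. At first it lies level on the sloping clip noses, top about 75 mm above the bench. Home, its top is 58 mm above the bench. Half-way down it has pushed the clips out (12 to 18 N), then it goes on lightly until they snap in over its rim, noses 1.5 mm above it
- clip0 (a joint): one of three polished steel spring clips, 22 mm wide, 120 degrees apart around the housing rim, tops 76 mm above the bench, reaching 66 mm out from the housing axis, noses 46 mm from it. Value: how far it is pushed outward, m; 0 = sprung fully in, about 0.004 while the cover rim passes it, 0.0075 at most
- clip1 (a joint): one of three polished steel spring clips, 22 mm wide, 120 degrees apart around the housing rim, tops 76 mm above the bench, reaching 66 mm out from the housing axis, noses 46 mm from it. Value: how far it is pushed outward, m; 0 = sprung fully in, about 0.004 while the cover rim passes it, 0.0075 at most
- clip2 (a joint): one of three polished steel spring clips, 22 mm wide, 120 degrees apart around the housing rim, tops 76 mm above the bench, reaching 66 mm out from the housing axis, noses 46 mm from it. Value: how far it is pushed outward, m; 0 = sprung fully in, about 0.004 while the cover rim passes it, 0.0075 at most
- tray: shallow square steel tray fixed to the bench, 150 x 150 mm, walls 4 mm thick and 13 mm high, inner floor 4 mm above the bench. Origin: centre of its underside; x and y along its sides
- presser_grip (a point): centre of the pressing tool's black handle bar: 28 mm wide along x, 90 mm long along y, 32 mm high, its centre 94 mm above the underside of the foot; z up along the stem. Grip it across its 28 mm width, firmly enough (60 N or more) to push without slipping
- presser_foot (a point): centre of the underside of the tool's foot, the face that presses; same axes as presser_grip
- presser: the whole loose pressing tool, about 0.35 kg, 110 mm tall, at first standing upright in the tray: flat aluminium disc foot (76 mm diameter, 16 mm thick, passes between the clip noses), steel stem (26 mm diameter), black T bar on top. Origin: centre of the foot's underside
- cover: the whole cover; origin at the centre of its underside, 8 mm below cover_top
- amber_bottle: amber glass bottle with black cap, 70 mm diameter, 130 mm tall, bystander. Origin: centre of its underside
- white_jar: white plastic jar, 68 mm diameter, 90 mm tall, bystander. Origin: centre of its underside
- beaker: empty clear glass beaker, 72 mm diameter, 85 mm tall, bystander. Origin: centre of its underside
Mind the look-alikes: they are no part of the job. What is shaped like the presser but blue is not meant. Of the things that look like the housing, take the one that is farthest to the robot's right at the start.

How it is judged:
On the way:
1. the held tool stands squarely on the cover, which is fully home with all three clips sprung in over its rim (z of cover_top in the frame of housing below 0.0597 m and angle between cover_top's own z axis and vertical below 0.035 rad and horizontal distance between cover_top and housing below 0.005 m and value of joint each of clip0, clip1, clip2 below 0.0015 m and contact force between the fingers and presser above 2 N and horizontal distance between presser_foot and cover_top below 0.012 m and z of presser_foot in the frame of cover_top below 0.004 m and angle between presser_foot's own z axis and vertical below 0.07 rad), for 0.1 s.
At the end, for the whole second after the job is handed in: Cover home: its top under 59.7 mm above the housing's origin, level within 2 deg, within 5 mm of the axis, each clip under 1.5 mm; tool at rest on the tray floor, upright within 2.3 deg, foot centre within 45 mm of the tray's centre (z of cover_top in the frame of housing below 0.0597 m and angle between cover_top's own z axis and vertical below 0.035 rad and horizontal distance between cover_top and housing below 0.005 m and value of joint each of clip0, clip1, clip2 below 0.0015 m and horizontal distance between presser_foot and tray below 0.045 m and z of presser_foot in the frame of tray between 0.002 and 0.008 m and angle between presser_foot's own z axis and vertical below 0.04 rad and linear speed of presser below 0.02 m/s); the robot touches nothing.
It fails at once if the gripper or arm presses on the cover (over 1 N) (contact force between any of the fingers, the arm and cover above 1 N).
It fails at once if the cover is tipped more than 14 degrees (angle between cover_top's own z axis and vertical above 0.25 rad).
It fails at once if a bystander is moved more than 20 mm or tipped over (distance of any of amber_bottle, white_jar, beaker from where it was at the start of the episode above 0.02 m or angle between any of amber_bottle, white_jar, beaker's own z axis and vertical above 0.3 rad).
It also fails if it takes over 51 s, if anything falls off the work surface, if the arm or the gripper's body presses on something with over 40 N, if the wrist force passes 120 N, or if a joint passes its speed limit or range.

## Working session

There is one attempt and no reset: what is moved stays moved. The work goes in short steps, Python scripts to look and compute and a tool call to move; the robot and the scene stay as the last step left them, time stands still between calls to the robot, and variables do not carry over. Pictures are saved under pics/ and viewed, at most 10 in all, crops included, and the job is handed in when it is done.

Besides the shell and the picture viewer there is one more tool, called as name(argument=value, ...) on one line, values as JSON. apply_moves: Moves the arm, as the interface text tells. Its arguments: {"type":"object","properties":{"moves":{"type":"array","items":{"type":"number"}},"claw":{"type":"number"},"newtons":{"type":"number"}},"required":["moves"]}

```bash
mkdir -p pics
cat > h.py <<'E'
import numpy as np, cv2
from workcell import status, vision, job
def cam(n):
    d=vision.read_camera(n); return np.array(d["image"]),np.array(d["camera_matrix"]),np.array(d["camera_from_world"])
def ray(K,T,u,v):
    R=T[:3,:3];t=T[:3,3];o=-R.T@t;d=R.T@np.linalg.solve(K,[u,v,1.]);return o,d
def onz(K,T,u,v,z):
    o,d=ray(K,T,u,v);return o+d*(z-o[2])/d[2]
def proj(K,T,p):
    q=K@(T[:3,:3]@np.array(p)+T[:3,3]);return q[:2]/q[2]
E
python3 - <<'E'
from h import *
ims=[]
for n in("scene","side","wrist"):
    im,K,T=cam(n);np.savez(f"{n}0.npz",im=im,K=K,T=T);cv2.imwrite(f"pics/{n}0.png",im)
    print(n,ray(K,T,280,210))
print(status.get_state())
E
```

```text
scene (array([ 1.32353586, -0.73549402,  1.2212061 ]), array([-0.47750744,  0.49784886, -0.72422369]))
side (array([0.02180951, 0.86598376, 1.00836557]), array([ 0.39934902, -0.62447998, -0.67148914]))
wrist (array([ 0.31208585, -0.48679985,  0.37408749]), array([-0.23713406, -0.11990916, -0.964111  ]))
{'clock': 0.15, 'joint_pos': array([-1.25862497e+00,  3.13840672e-01,  4.52585559e-02,  1.30362292e+00,
       -9.72682754e-06,  1.43121709e+00]), 'qvel': array([ 0.00090765, -0.00459631,  0.00135941, -0.00122635,  0.00109327,
       -0.00114091]), 'tau': array([ 1.52746477e-03, -4.81066775e+01,  2.98814285e+01,  1.41092812e-02,
       -1.74241336e-04,  3.05804683e-06]), 'tcp_pos': array([ 0.25089512, -0.51696062,  0.23861406]), 'orientation': array([-7.01311875e-04,  9.74598207e-01,  2.23959460e-01, -6.55527093e-05]), 'wrist_force': array([ 0.02593297,  0.25174486, -0.53534221]), 'ft_torque': array([0.01338077, 0.00725479, 0.01243766]), 'grip_force': 0.0, 'finger_gap': 0.08545439398754584}
```

View pics/scene0.png

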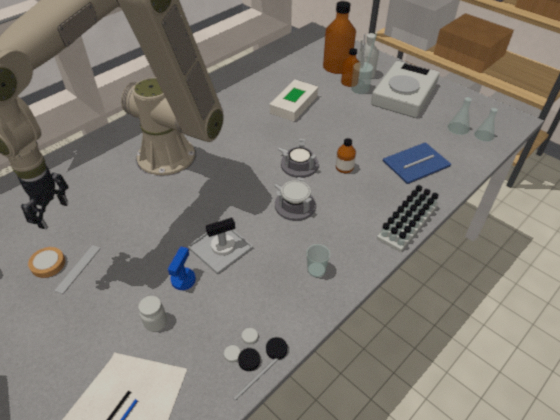

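View pics/side0.png

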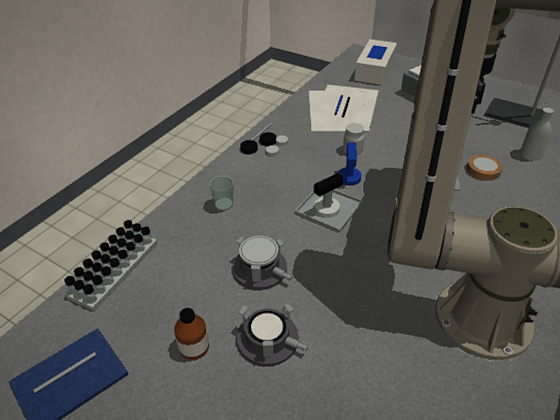

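The scene view has two housings, at about (300,160) and (295,197), and the side view has them at (267,330) and (260,258). The black T tool stands in the tray at (222,238), and the blue look-alike at (182,270) is not meant. Next I compute positions and make an enlarged crop to confirm.

Run:
```python
from h import *
D={n:np.load(n+"0.npz") for n in("scene","side","wrist")}
s,d=D["scene"],D["side"]
for nm,u,v,z in [("A cover",299,156,.075),("B cover",296,191,.075),("tray",220,249,.004),("blue",182,283,0),("jar",152,313,.09),("beaker",317,273,0),("bottle",346,170,0)]:
    print(nm,onz(s["K"],s["T"],u,v,z).round(3))
for nm,u,v,z in [("A",267,326,.075),("B",259,249,.075),("tray",330,208,.004),("beaker",222,205,0),("bottle",193,353,0)]:
    print("side",nm,onz(d["K"],d["T"],u,v,z).round(3))
def comps(im,m,box,nm,amin=40):
    x0,y0,x1,y1=box;mm=np.zeros(m.shape,np.uint8);mm[y0:y1,x0:x1]=m[y0:y1,x0:x1]
    n,l,st,c=cv2.connectedComponentsWithStats(mm)
    for i in range(1,n):
        if st[i,4]>amin: print(nm,st[i],c[i].round(1))
for n,b1,b2 in(("scene",(195,215,250,245),(260,135,330,220)),("side",(305,165,345,200),(220,220,310,365))):
    im=D[n]["im"]; comps(im,(im.max(2)<40).astype(np.uint8),b1,n+" bar"); 
    comps(im,((im.min(2)>150)).astype(np.uint8),b2,n+" white")
c1=cv2.resize(s["im"][130:290,150:350],None,fx=2.9,fy=2.9,interpolation=cv2.INTER_CUBIC)[:,:400+180]
c2=cv2.resize(d["im"][170:370,210:370],None,fx=2.32,fy=2.32,interpolation=cv2.INTER_CUBIC)
print(c1.shape,c2.shape)
h=min(c1.shape[0],c2.shape[0]);o=np.hstack([c1[:h],c2[:h]]);o=cv2.resize(o,(800,int(o.shape[0]*800/o.shape[1])));cv2.imwrite("pics/crop.png",o)
```

```text
A cover [0.428 0.296 0.075]
B cover [0.545 0.154 0.075]
tray [ 0.503 -0.159  0.004]
blue [ 0.519 -0.326 -0.   ]
jar [ 0.598 -0.474  0.09 ]
beaker [ 0.788 -0.01   0.   ]
bottle [0.551 0.428 0.   ]
side A [0.399 0.337 0.075]
side B [0.544 0.152 0.075]
side tray [ 0.496 -0.154  0.004]
side beaker [0.784 0.001 0.   ]
side bottle [0.533 0.445 0.   ]
scene bar [206 219  29  17 289] [219.8 226.9]
scene white [291 149  18  12 175] [299.4 154.6]
scene white [276 181  35  20 452] [294.9 190.1]
side bar [314 173  29  23 387] [328.1 184.3]
side white [243 238  32  23 548] [258.3 249.2]
side white [251 314  31  26 624] [266.5 326.2]
(464, 580, 3) (464, 371, 3)
```

View pics/crop.png

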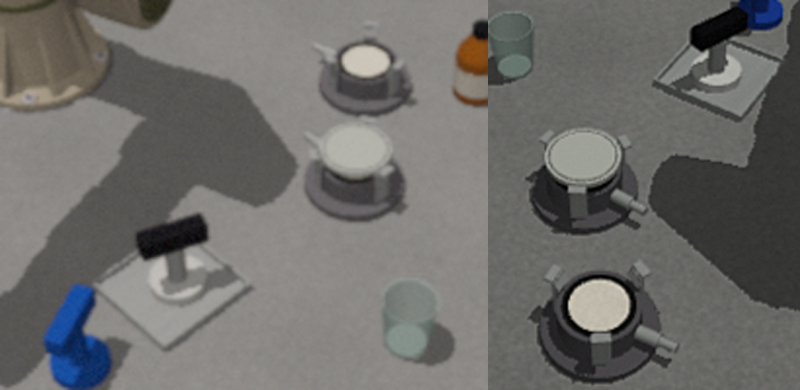

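The crop confirms the target. Housing B at scene (295,190), y≈0.153, is the farthest right and carries the loose cover. Housing A, y≈0.30, is a decoy. The black tool stands in the tray, and the blue one is the decoy.

```bash
cat >> h.py <<'E'
def tri(a,b):
    # midpoint of two rays
    (o1,d1),(o2,d2)=a,b
    s=np.linalg.lstsq(np.c_[d1,-d2],o2-o1,rcond=None)[0];p,q=o1+s[0]*d1,o2+s[1]*d2
    return (p+q)/2,np.linalg.norm(p-q)
def blob(m,box):
    x0,y0,x1,y1=box;mm=np.zeros(m.shape,np.uint8);mm[y0:y1,x0:x1]=m[y0:y1,x0:x1]
    n,l,st,c=cv2.connectedComponentsWithStats(mm);i=1+np.argmax(st[1:,4]);ys,xs=np.where(l==i)
    return c[i],np.c_[xs,ys].astype(float),(l==i).astype(np.uint8)
E
python3 - <<'E'
from h import *
from scipy.spatial.transform import Rotation as R
R_=[];W=[]
for n,b1,b2 in(("scene",(195,215,250,245),(260,170,330,220)),("side",(305,165,345,200),(220,220,310,280))):
    d=np.load(n+"0.npz");im,K,T=d["im"],d["K"],d["T"]
    c,p,m=blob((im.max(2)<40).astype(np.uint8),b1)
    vx,vy,_,_=cv2.fitLine(p.astype(np.float32),cv2.DIST_L2,0,.01,.01).ravel()
    a=onz(K,T,*(c-10*np.r_[vx,vy]),.098);b=onz(K,T,*(c+10*np.r_[vx,vy]),.098);e=(b-a)[:2]
    print(n,onz(K,T,*c,.098).round(4),"bar deg",np.degrees(np.arctan2(e[1],e[0])))
    R_.append(ray(K,T,*c))
    c,p,m=blob((im.min(2)>150).astype(np.uint8),b2);W.append(ray(K,T,*c))
print(tri(*R_),tri(*W))
st=status.get_state();q=st["orientation"];M=R.from_quat(np.r_[q[1:],q[0]]).as_matrix();print(M.round(3))
E
```

```text
scene [ 0.4998 -0.146   0.098 ] bar deg 67.12526966297719
side [ 0.5039 -0.1453  0.098 ] bar deg -111.46711282162315
(array([ 0.50224508, -0.14568519,  0.09900187]), np.float64(0.0035322838067563434)) (array([0.54220657, 0.15400222, 0.07741951]), np.float64(0.0036606874791255137))
[[ 0.9    0.437 -0.   ]
 [ 0.437 -0.9    0.001]
 [ 0.    -0.001 -1.   ]]
```

apply_moves(moves=[10.04,14.84,0.5,0,0,0.73,10.04,14.84,0.5,0,0,0.73,10.04,14.84,0.5,0,0,0.73,10.04,14.84,0.5,0,0,0.73,10.04,14.84,0.5,0,0,0.73,10.04,14.84,0.5,0,0,0.73,10.04,14.84,0.5,0,0,0.73,10.04,14.84,0.5,0,0,0.73,10.04,14.84,0.5,0,0,0.73,10.04,14.84,0.5,0,0,0.73,10.04,14.84,0.5,0,0,0.73,10.04,14.84,0.5,0,0,0.73,10.04,14.84,0.5,0,0,0.73,10.04,14.84,0.5,0,0,0.73], claw=100)

```text
clock: 1.32
tcp_pos: [0.5018, -0.1463, 0.2515]
orientation: [-0.0, 0.83, 0.557, -0.0]
wrist_force: [-1.0, -0.1, -0.1]
finger_gap: 0.0856
grip_force: 0.0
```

Run:
```python
from h import *
im,K,T=cam("wrist");np.savez("wrist1.npz",im=im,K=K,T=T)
st=status.get_state();print(st["clock"],st["tcp_pos"],st["orientation"],st["joint_pos"])
v=im.copy()
for p in [(.502,-.146,.114),(.5,-.157,.004)]:
    u=proj(K,T,p);cv2.circle(v,tuple(int(x) for x in u),4,(0,0,255),1);print(u)
cv2.imwrite("pics/wrist1.png",v)
```

```text
1.3667 [ 0.50154167 -0.14685248  0.25154734] [-1.60714539e-04  8.30615844e-01  5.56845752e-01 -3.20492917e-04] [-4.38308670e-01  2.08458562e-01 -6.29748895e-02  1.29996885e+00
 -3.83367665e-04  1.52211709e+00]
[279.76429975 203.25407469]
[281.20171669 190.75487046]
```

View pics/wrist1.png

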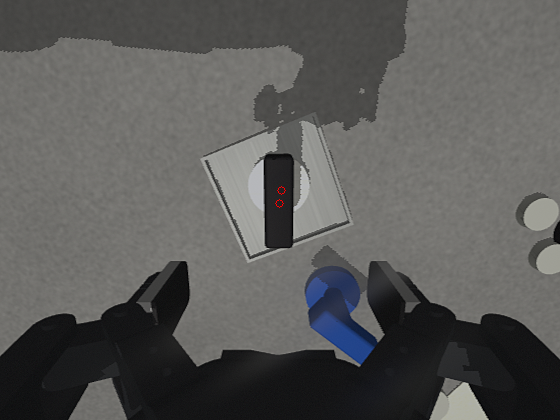

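The bar is at columns 265–294, rows 153–248, with its length vertical in the picture, so the jaws are across its width. The tray corners are near (204,157), (316,113), (352,223) and (249,261).

Run:
```python
from h import *
d=np.load("wrist1.npz");im,K,T=d["im"],d["K"],d["T"]
c,p,m=blob((im.max(2)<45).astype(np.uint8),(255,140,305,252))
print(c,cv2.minAreaRect(p.astype(np.float32)),onz(K,T,*c,.11),onz(K,T,*c,.094))
r=cv2.minAreaRect(p.astype(np.float32));b=cv2.boxPoints(r);w=np.array([onz(K,T,*q,.114)[:2] for q in b]);print(w.round(4), w.mean(0))
for i in range(2):
    e=w[i+1]-w[i];print(np.linalg.norm(e),np.degrees(np.arctan2(e[1],e[0])))
c4=np.array([onz(K,T,*q,.013)[:2] for q in [(204,157),(316,113),(352,223),(249,261)]]);print("tray",c4.mean(0),[np.linalg.norm(c4[i]-c4[i-1]) for i in range(4)])
c,p,m=blob((im.min(2)>150).astype(np.uint8),(240,150,265,215))
print("origin",ray(K,T,280,210),"foot left edge",p[:,0].min(),p[:,1].min(),p[:,1].max(), onz(K,T,p[:,0].min(),187,.02))
```

```text
[278.34692337 200.08720272] ((278.5, 201.0), (94.0, 29.0), 90.0) [ 0.50155717 -0.14357014  0.11      ] [ 0.50009551 -0.14712407  0.094     ]
[[ 0.506  -0.0986]
 [ 0.53   -0.1084]
 [ 0.497  -0.1926]
 [ 0.4708 -0.1819]] [ 0.50097238 -0.14538521]
0.025923791749404353 -22.21279985153874
0.09039052020920943 -111.43706127777966
tray [ 0.49909523 -0.15569568] [np.float64(0.1484320578591381), np.float64(0.14516882066212633), np.float64(0.1458332194512772), np.float64(0.14622146502927566)]
origin (array([ 0.52686451, -0.08203698,  0.38702592]), array([-0.09578621, -0.24758442, -0.96418243])) foot left edge 240.0 150.0 214.0 [ 0.45565087 -0.1301963   0.02      ]
```

Run:
```python
from h import *
d=np.load("wrist1.npz");im,K,T=d["im"],d["K"],d["T"]
for x in (.501,):
  for y in (-.140,-.146,-.152):
    t=np.linspace(0,6.28,40);q=np.array([proj(K,T,(x+.038*np.cos(a),y+.038*np.sin(a),.020)) for a in t])
    print(y,q.min(0),q.max(0))
for r in (165,175,187,200,210): print(r,im[r,240:318:1].min(1)[[*range(0,26,2)]],im[r,290:318:2].min(1))
print(im[140:154,270].min(1), im[205:225,255:260].min(2).max(1),im[205:225,297:302].min(2).max(1))
```

```text
-0.14 [246.00625539 149.12850357] [307.74692147 210.29909477]
-0.146 [247.97273457 153.84186357] [309.46463159 214.51374032]
-0.152 [249.92324714 158.51586916] [311.16837146 218.69510085]
165 [154 159 157 155 157 155 157 112 175 183 181 194   0] [ 29  16 103 114 113 107 106  83 132 149 150 147 152 150]
175 [157 155 156 160 157 181 181 181 181 181 181 195  29] [ 30  12 101 111 111 100 186 182 189  99 153 148 148 149]
187 [158 159 156 157 176 182 181 182 181 182 181 193  27] [ 28   9  99 111 110 162 182 182 182 186 143 147 149 148]
200 [160 157 160 160 161 160 175 182 181 182 182 192  62] [ 31  12 106 109  97 188 183 180 148 147 151 154 149 145]
210 [162 156 161 159 159 161 162 161 160 158 158 189  99] [ 28   0 178 158 151 150 150 150 149 151 151 148 153 153]
[150 150 151 150 152 152 152 151 150 152 159  84  89  78] [183 184 183 180 162 161 160 161 162 161 161 163 163 162 163 163 163 162
 163 162] [187 185 184 185 159 151 153 153 153 152 153 152 152 152 152 152 153 152
 152 152]
```

apply_moves(moves=[0,0,-1.5,0,0,0,0,0,-3,0,0,0,0,0,-4.5,0,0,0,0,0,-5.5,0,0,0,0,0,-6.2,0,0,0,0,0,-6.58,0,0,0,0,0,-6.58,0,0,0,0,0,-6.58,0,0,0])

```text
clock: 2.03
tcp_pos: [0.5017, -0.1473, 0.0877]
orientation: [-0.0, 0.831, 0.556, -0.0]
wrist_force: [0.3, -0.4, 0.3]
finger_gap: 0.085
grip_force: 0.0
```

apply_moves(moves=[0,0,0,0,0,0,0,0,0,0,0,0,0,0,0,0,0,0,0,0,0,0,0,0,0,0,0,0,0,0,0,0,0,0,0,0,0,0,0,0,0,0,0,0,0,0,0,0], claw=0, newtons=100)

```text
clock: 2.7
tcp_pos: [0.5027, -0.1466, 0.0882]
orientation: [0.001, 0.83, 0.557, 0.0]
wrist_force: [-0.8, 0.3, 6.7]
finger_gap: 0.0269
grip_force: 98.0
```

apply_moves(moves=[0,0,0.4,0,0,0,0,0,1.2,0,0,0,0,0,2.3,0,0,0,0,0,3.5,0,0,0,0,0,4.6,0,0,0,0.05,0.4,5.4,0,0,0,0.1,1.2,5.9,0,0,0,0.2,2.2,5.9,0,0,0,0.3,3.4,5.9,0,0,0,0.45,4.6,5.9,0,0,0,0.6,5.8,5.9,0,0,0,0.7,7,5.9,0,0,0,0.8,8,5.9,0,0,0,0.9,8.6,5.9,0,0,0,0.9,8.9,5.9,0,0,0,0.9,8.9,5.9,0,0,0,0.9,8.9,5.9,0,0,0])

```text
clock: 4.12
tcp_pos: [0.5241, 0.0759, 0.2345]
orientation: [-0.0, 0.83, 0.557, -0.001]
wrist_force: [0.2, -0.9, -3.4]
finger_gap: 0.027
grip_force: 99.1
```

Run:
```python
from h import *
im,K,T=cam("wrist");np.savez("wrist2.npz",im=im,K=K,T=T)
st=status.get_state();print(st["clock"],st["tcp_pos"],st["orientation"],st["joint_pos"],st["grip_force"])
v=im.copy()
t=np.linspace(0,2*np.pi,60)
q=np.array([proj(K,T,(.5435+.05*np.cos(a),.153+.05*np.sin(a),.075)) for a in t]).astype(int);cv2.polylines(v,[q],1,(0,0,255),1)
x,y,z=st["tcp_pos"];
q=np.array([proj(K,T,(x+.038*np.cos(a),y+.038*np.sin(a),z-.084)) for a in t]).astype(int);cv2.polylines(v,[q],1,(0,255,0),1)
cv2.imwrite("pics/wrist2.png",v)
```

```text
4.1667 [0.52416364 0.07544706 0.23455845] [ 1.78710235e-05  8.30542002e-01  5.56955708e-01 -5.67355351e-04] [-8.31805731e-03  2.27257408e-01 -8.06256019e-02  1.26383030e+00
 -6.69319503e-04  1.95184299e+00] 99.10195112228394
```

View pics/wrist2.png

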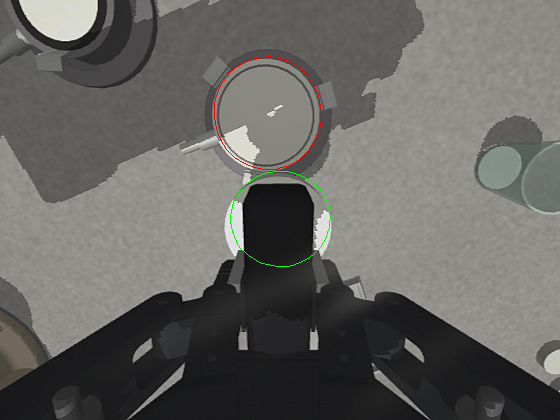

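The cover disc is at cols 216–321, rows 57–168, and the red prediction fits it. The tool foot shows white at cols 225–331, close to the green prediction. One numeric check of both edges follows.

Run:
```python
from h import *
d=np.load("wrist2.npz");im,K,T=d["im"],d["K"],d["T"]
c,p,m=blob((im.min(2)>170).astype(np.uint8),(215,195,243,260))
c2,p2,m2=blob((im.min(2)>170).astype(np.uint8),(313,195,340,260))
print([ (r,p[p[:,1]==r,0].min()) for r in range(205,255,8) if (p[:,1]==r).any()],[ (r,p2[p2[:,1]==r,0].max()) for r in range(205,255,8) if (p2[:,1]==r).any()])
def circ(P):
    A=np.c_[P,np.ones(len(P))];s=np.linalg.lstsq(A,(P**2).sum(1),rcond=None)[0];c=s[:2]/2;return c,np.sqrt(s[2]+c@c)
E=[(p[p[:,1]==r,0].min()-.5,r) for r in range(205,250,2) if (p[:,1]==r).any()]+[(p2[p2[:,1]==r,0].max()+.5,r) for r in range(205,250,2) if (p2[:,1]==r).any()]
for z in(.150,.1665): print("foot",z,circ(np.array([onz(K,T,*e,z)[:2] for e in E])))
# cover rim: gradient along radii near predicted circle
g=cv2.GaussianBlur(im,(3,3),0).min(2).astype(float);P=[]
for a in np.radians(np.arange(0,360,4)):
    rs=np.arange(.046,.056,.0004);q=np.array([proj(K,T,(.5435+r*np.cos(a),.153+r*np.sin(a),.075)) for r in rs])
    v=cv2.remap(g.astype(np.float32),q[:,0].astype(np.float32)[None],q[:,1].astype(np.float32)[None],1)[0]
    dv=v[:-3]-v[3:]
    if dv.max()>20:
        i=dv.argmax()+1;P.append([.5435+rs[i]*np.cos(a),.153+rs[i]*np.sin(a)])
P=np.array(P);c,r=circ(P)
for _ in range(4):
    e=abs(np.hypot(*(P-c).T)-r);k=P[e<=np.percentile(e,75)];c,r=circ(k)
print(len(P),c,r)
```

```text
[(205, np.float64(230.0)), (213, np.float64(226.0)), (221, np.float64(225.0)), (229, np.float64(224.0)), (237, np.float64(226.0)), (245, np.float64(228.0)), (253, np.float64(232.0))] [(213, np.float64(328.0)), (221, np.float64(330.0)), (229, np.float64(331.0)), (237, np.float64(329.0)), (245, np.float64(327.0)), (253, np.float64(322.0))]
foot 0.15 (array([0.51950335, 0.07000326]), np.float64(0.041238495279335))
foot 0.1665 (array([0.52173039, 0.07527075]), np.float64(0.03814552682440784))
84 [0.5408309  0.15285317] 0.04984304718767043
```

apply_moves(moves=[0.15,0.6,0,0,0,0,0.35,1.5,0,0,0,0,0.6,2.4,0,0,0,0,0.76,3.1,-0.2,0,0,0,0.76,3.1,-0.7,0,0,0,0.76,3.1,-1.4,0,0,0,0.76,3.1,-2.1,0,0,0,0.76,3.1,-2.6,0,0,0,0.76,3.1,-2.8,0,0,0,0.76,3.1,-2.8,0,0,0,0.76,3.1,-2.8,0,0,0])

```text
clock: 5.08
tcp_pos: [0.5438, 0.1528, 0.1652]
orientation: [0.0, 0.831, 0.557, -0.0]
wrist_force: [0.2, -0.0, -3.5]
finger_gap: 0.0264
grip_force: 99.0
```

Run:
```python
from h import *
st=status.get_state();print(st["clock"],st["tcp_pos"],st["wrist_force"],st["ft_torque"])
o=[]
for n,(x,y) in(("scene",(240,140)),("side",(210,190))):
    im,K,T=cam(n);np.savez(n+"3.npz",im=im,K=K,T=T);o.append(cv2.resize(im[y:y+100,x:x+100],(400,400),interpolation=cv2.INTER_CUBIC))
cv2.imwrite("pics/c3.png",np.hstack(o))
```

```text
5.0833 [0.543779   0.15276746 0.16516443] [ 0.23537973 -0.03967113 -3.49354168] [-0.00588882 -0.00027247 -0.02787392]
```

View pics/c3.png

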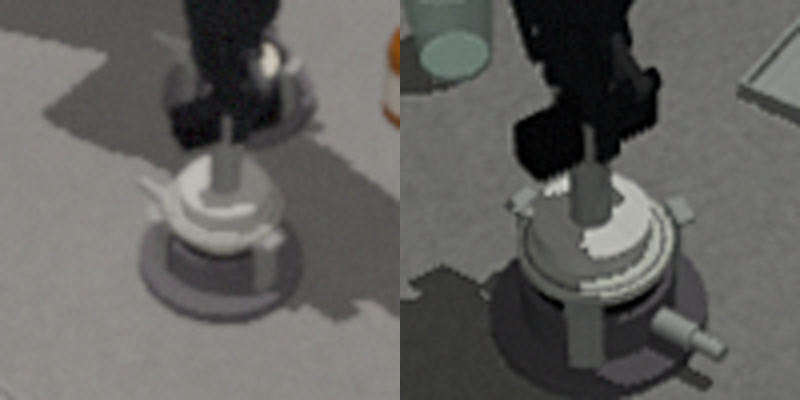

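Run:
```python
from h import *
t=np.linspace(0,2*np.pi,90)
for n in("scene","side"):
    d=np.load(n+"3.npz");im,K,T=d["im"],d["K"],d["T"]
    for nm,x,y,r,zs in(("cover",.5435,.153,.05,(.067,.075)),("foot",.5435,.153,.038,(.0812,.0972))):
        q=np.array([proj(K,T,(x+r*np.cos(a),y+r*np.sin(a),z)) for z in zs for a in t]);print(n,nm,q.min(0).round(1),q.max(0).round(1))
g=np.load("side3.npz")["im"].min(2)
for r in (239,242,246,250,254,258): print("side",r,g[r,234:248],g[r,268:286])
g=np.load("scene3.npz")["im"].min(2)
for r in (184,188,191,194,197,200): print("scene",r,g[r,276:292],g[r,304:316])
```

```text
scene cover [280.7 181. ] [310.2 203.2]
scene foot [284.3 178.6] [307.  197.7]
side cover [239.4 235.4] [278.5 266.1]
side foot [243.5 232.7] [273.7 258.7]
side 239 [106 106 104  93 124 136 136 136 129 107  91  85  85  85] [173 172 176 157 126 108 104 100 108 115 119 124 126 113 108 111 111 112]
side 242 [101 105  93  73 111 122 117 122 137 105  92  94  91  91] [171 173 172 172 146 119 154 147  86  84 127 134 137 133 129 109 103 102]
side 246 [104 103 106 108 111  80  81  68  65  87  93  93  93  93] [172 172 174 172 127 149 163 117 149 139  76  54  81  98 106 107 104 105]
side 250 [102 105 108 104 104  87  74  58  79  74  68  77  91  93] [169 133  97  81 135 160 163 104 128 163  97  61  92 108 107 107 108 106]
side 254 [103 107 107 104  80  69  82  72  51  75  84  83  80  86] [ 96  83  99 151 161 151 105 151 146  91  56  65  70  82  98 106 103 104]
side 258 [45 39 32 37 37 33 39 61 76 87 74 57 67 78] [157 149 118 121 157 152 114  72  68  72  48  66  75  70  73  68  80 100]
scene 184 [150 140 134 132 134 134 122 115 142 169 181 181 182 183 180 169] [121 117 113  96  87  86  84  85  86  86  85  87]
scene 188 [124 124 134 149 158 162 157 152 156 162 177 181 180 162 131 123] [119 122 115 104 100  96  91  83  84  85  84  82]
scene 191 [137 148 150 141 140 149 159 159 157 137 131 149 169 177 160 133] [119 107 102 108 101  99  97  85  84  84  87  84]
scene 194 [138 145 152 151 136 130 142 154 155 159 143 125 121 122 127 126] [107 110 109 100 100  98  85  78  85  84  82  86]
scene 197 [120 107 100  91  91  95  96 111 139 152 154 151 155 158 151 140] [139 150 149 132 110 102  89  66  66  75  77  81]
scene 200 [106 103  96  92  87  79  65  73  73  64  73  98 121 131 140 137] [124 133 145 152 149 131 101  73  63  64  68  76]
```

Both side views show the foot centred on the cover within about 2 mm, so I press now.

apply_moves(moves=[0,0,-0.08,0,0,0,0,0,-0.16,0,0,0,0,0,-0.24,0,0,0,0,0,-0.3,0,0,0,0,0,-0.36,0,0,0,0,0,-0.42,0,0,0,0,0,-0.48,0,0,0,0,0,-0.54,0,0,0,0,0,-0.6,0,0,0,0,0,-0.6,0,0,0])

```text
clock: 6.02
tcp_pos: [0.5451, 0.154, 0.1521]
orientation: [0.001, 0.83, 0.557, 0.002]
wrist_force: [1.3, 0.1, -2.8]
finger_gap: 0.0268
grip_force: 99.1
```

apply_moves(moves=[0,0,-0.06,0,0,0,0,0,-0.12,0,0,0,0,0,-0.18,0,0,0,0,0,-0.24,0,0,0,0,0,-0.3,0,0,0,0,0,-0.34,0,0,0,0,0,-0.34,0,0,0])

```text
clock: 6.6
tcp_pos: [0.5431, 0.1537, 0.1419]
orientation: [-0.0, 0.83, 0.557, -0.0]
wrist_force: [-2.6, -0.9, 6.3]
finger_gap: 0.0267
grip_force: 100.8
```

apply_moves(moves=[0,0,-0.03,0,0,0,0,0,-0.06,0,0,0,0,0,-0.06,0,0,0])

```text
clock: 6.85
tcp_pos: [0.5431, 0.1538, 0.1417]
orientation: [0.0, 0.83, 0.557, 0.0]
wrist_force: [-6.1, -0.2, 13.3]
finger_gap: 0.027
grip_force: 101.5
```

Run:
```python
from h import *
st=status.get_state();print(st["clock"],st["tcp_pos"],st["wrist_force"],st["ft_torque"])
o=[]
for n,(x,y) in(("scene",(240,140)),("side",(210,190))):
    im,K,T=cam(n);np.savez(n+"4.npz",im=im,K=K,T=T);o.append(cv2.resize(im[y:y+100,x:x+100],(400,400),interpolation=cv2.INTER_CUBIC))
cv2.imwrite("pics/c4.png",np.hstack(o))
```

```text
6.85 [0.54308991 0.15375416 0.14168591] [-6.14112937 -0.20690311 13.33090811] [-0.16453512  1.41215977  0.02595169]
```

View pics/c4.png

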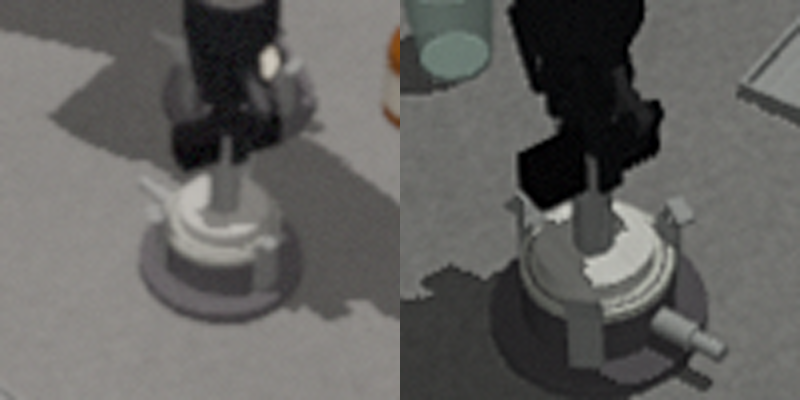

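apply_moves(moves=[0,0,-0.06,0,0,0,0,0,-0.12,0,0,0,0,0,-0.16,0,0,0,0,0,-0.16,0,0,0,0,0,-0.16,0,0,0])

```text
clock: 7.37
tcp_pos: [0.543, 0.1538, 0.1415]
orientation: [0.001, 0.83, 0.557, 0.001]
wrist_force: [-13.9, -2.4, 36.7]
finger_gap: 0.0266
grip_force: 104.5
```

apply_moves(moves=[0,0,0.15,0,0,0,0,0,0.4,0,0,0,0,0,1.0,0,0,0,0,0,1.9,0,0,0,0,0,2.9,0,0,0,0,0,3.7,0,0,0,-0.1,-0.4,4,0,0,0,-0.3,-1.2,4,0,0,0,-0.5,-2.1,4,0,0,0,-0.7,-2.8,4,0,0,0,-0.76,-3.1,4,0,0,0,-0.76,-3.1,4,0,0,0,-0.76,-3.1,4,0,0,0])

```text
clock: 8.45
tcp_pos: [0.5243, 0.0758, 0.235]
orientation: [-0.0, 0.831, 0.557, -0.0]
wrist_force: [-0.1, 0.4, -4.2]
finger_gap: 0.027
grip_force: 99.1
```

Run:
```python
from h import *
im,K,T=cam("wrist");np.savez("wrist5.npz",im=im,K=K,T=T)
st=status.get_state();print(st["clock"],st["tcp_pos"],st["orientation"],st["wrist_force"],st["ft_torque"])
a=cv2.resize(im[30:190,180:360],None,fx=2.2,fy=2.2,interpolation=cv2.INTER_CUBIC);b=cv2.resize(im[140:300,180:360],None,fx=2.2,fy=2.2,interpolation=cv2.INTER_CUBIC)
cv2.imwrite("pics/w5.png",np.hstack([a,b]))
```

```text
8.5 [0.52449638 0.0763423  0.23521393] [-4.06104520e-04  8.30526840e-01  5.56978439e-01 -1.49484434e-04] [ 0.25119744  0.71729578 -3.31967397] [ 0.01363391 -0.01451059  0.05127377]
```

View pics/w5.png

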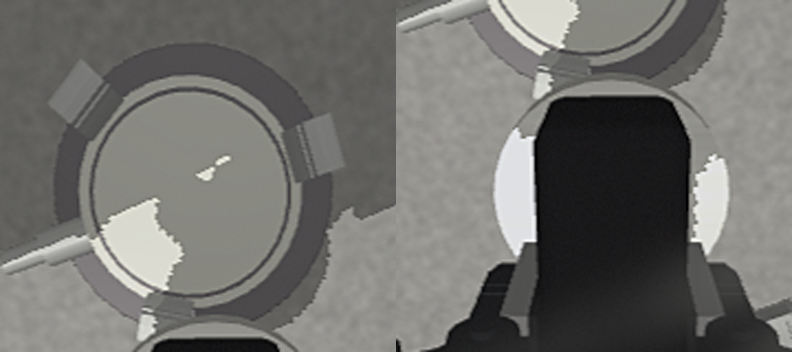

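All three clip noses now overlap the cover rim, and the cover sits lower inside them. Next I return the tool to the tray.

apply_moves(moves=[-0.05,-0.5,0,0,0,0,-0.15,-1.5,0,0,0,0,-0.28,-2.8,0,0,0,0,-0.4,-4.1,0,0,0,0,-0.55,-5.4,0,0,0,0,-0.7,-6.7,0,0,0,0,-0.8,-7.8,0,0,0,0,-0.9,-8.6,-0.3,0,0,0,-0.93,-9,-1,0,0,0,-0.93,-9.1,-2,0,0,0,-0.93,-9.1,-3,0,0,0,-0.93,-9.1,-4,0,0,0,-0.93,-9.1,-4.8,0,0,0,-0.93,-9.1,-5.4,0,0,0,-0.93,-9.1,-5.7,0,0,0,-0.93,-9.1,-5.78,0,0,0,-0.93,-9.1,-5.78,0,0,0])

```text
clock: 9.92
tcp_pos: [0.5014, -0.1511, 0.0911]
orientation: [-0.0, 0.83, 0.557, -0.0]
wrist_force: [0.0, -0.2, -3.2]
finger_gap: 0.0266
grip_force: 99.0
```

apply_moves(moves=[0,0,-0.03,0,0,0,0,0,-0.06,0,0,0,0,0,-0.08,0,0,0,0,0,-0.08,0,0,0])

```text
clock: 10.25
tcp_pos: [0.5017, -0.1515, 0.09]
orientation: [0.001, 0.83, 0.557, 0.0]
wrist_force: [-0.1, 0.0, -3.5]
finger_gap: 0.0266
grip_force: 99.0
```

apply_moves(moves=[0,0,-0.03,0,0,0,0,0,-0.05,0,0,0,0,0,-0.07,0,0,0,0,0,-0.07,0,0,0])

```text
clock: 10.58
tcp_pos: [0.5015, -0.1515, 0.0883]
orientation: [0.0, 0.83, 0.557, 0.0]
wrist_force: [-0.9, 1.2, 4.1]
finger_gap: 0.0269
grip_force: 100.1
```

apply_moves(moves=[0,0,0,0,0,0,0,0,0,0,0,0,0,0,0,0,0,0,0,0,0,0,0,0,0,0,0,0,0,0,0,0,0,0,0,0,0,0,0,0,0,0,0,0,0,0,0,0], claw=100)

```text
clock: 11.25
tcp_pos: [0.5013, -0.1513, 0.0875]
orientation: [0.0, 0.83, 0.557, 0.0]
wrist_force: [-0.0, 0.0, -0.2]
finger_gap: 0.0856
grip_force: 0.0
```

apply_moves(moves=[0,0,0.5,0,0,0,0,0,1.5,0,0,0,0,0,2.8,0,0,0,0,0,4.2,0,0,0,0,0,5.5,0,0,0,0,0,6.3,0,0,0,0,0,6.5,0,0,0,0,0,6.5,0,0,0])

```text
clock: 11.92
tcp_pos: [0.5023, -0.1518, 0.2518]
orientation: [0.002, 0.83, 0.557, 0.001]
wrist_force: [0.3, -0.5, -0.5]
finger_gap: 0.0852
grip_force: 0.0
```

Run:
```python
from h import *
st=status.get_state();print(st["clock"],st["tcp_pos"],st["wrist_force"],st["finger_gap"])
im,K,T=cam("wrist");s,_,_=cam("scene");d,_,_=cam("side")
a=cv2.resize(im,(400,300));b=cv2.resize(s[140:260,190:350],(400,300),interpolation=cv2.INTER_CUBIC);c=cv2.resize(d[160:280,215:375],(400,300),interpolation=cv2.INTER_CUBIC)
cv2.imwrite("pics/f6.png",np.vstack([np.hstack([a,b]),np.hstack([c,c*0])]))
```

```text
11.9167 [ 0.50227046 -0.15179575  0.25179059] [ 0.29097297 -0.50317177 -0.47789402] 0.08517799905232003
```

View pics/f6.png

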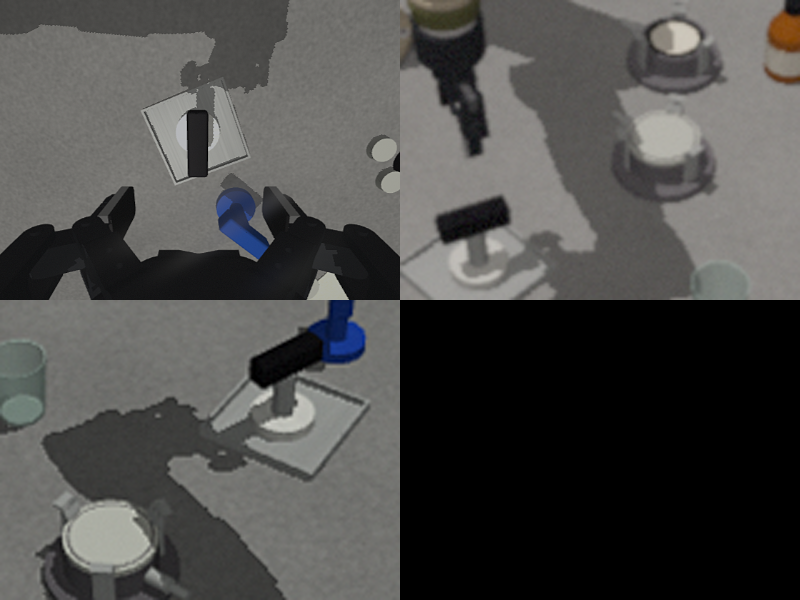

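The tool stands upright in the middle of the tray, and the cover lies level within the clips. I check the cover's seating numerically before handing in.

Run:
```python
from h import *
d=np.load("wrist5.npz");im,K,T=d["im"],d["K"],d["T"]
# rim pixels: edges of the grey disc from contour of brightness>95 within crop
g=im.min(2).astype(np.float32)
for z in(.058,.0665,.075):
    P=[];c0=np.array(onz(K,T,267,115,z)[:2])
    for a in np.radians(np.arange(0,360,4)):
        rs=np.arange(.044,.056,.0004);q=np.array([proj(K,T,(c0[0]+r*np.cos(a),c0[1]+r*np.sin(a),z)) for r in rs]).astype(np.float32)
        v=cv2.remap(g,q[:,:1].T.copy(),q[:,1:].T.copy(),1)[0];dv=v[:-4]-v[4:]
        if dv.max()>25: i=dv.argmax()+2;P.append(c0+rs[i]*np.r_[np.cos(a),np.sin(a)])
    P=np.array(P)
    for _ in range(5):
        s=np.linalg.lstsq(np.c_[P,np.ones(len(P))],(P**2).sum(1),rcond=None)[0];c=s[:2]/2;r=np.sqrt(s[2]+c@c)
        e=abs(np.hypot(*(P-c).T)-r);P=P[e<=max(.0008,np.percentile(e,85))]
    print(z,c.round(4),r.round(4),len(P))
```

```text
0.058 [0.5431 0.1545] 0.0467 45
0.0665 [0.5435 0.1539] 0.0455 42
0.075 [0.5415 0.1515] 0.0475 48
```

Run:
```python
from h import *
t=np.linspace(0,2*np.pi,180)
for n in("wrist2","wrist5"):
    d=np.load(n+".npz");im,K,T=d["im"],d["K"],d["T"];g=im.min(2)
    for r in (100,106,112,118): print(n,r,g[r,208:226],g[r,312:330])
    for z in(.058,.062,.067,.075):
        q=np.array([proj(K,T,(.541+.05*np.cos(a),.153+.05*np.sin(a),z)) for a in t]);print(z,q.min(0).round(1),q.max(0).round(1),np.ptp(q,axis=0).round(1))
    print(g[45:70,262])
```

```text
wrist2 100 [ 74  76  73  74  69 101 128 131 129 131 125  93  75 116 132 129 128 127] [114 134 130 131 133 105  81 113 101  71 103 118 115 116 117 116 118 120]
wrist2 106 [ 75  75  75  69 102 127 129 128 132 108  71 100 126 130 129 129 128 129] [ 62 101 128 130 130 132 113  86  91 108  95  92 112 117 115 116 116 118]
wrist2 112 [ 74  73  71  77 116 131 128 129 126  93  75 115 131 128 127 127 128 129] [103  61 113 133 129 130 125  94  69  73  74  74  75  75  75  75  75  75]
wrist2 118 [ 74  74  71  65 112 132 128 129 124  91  75 116 131 129 128 127 128 128] [101  60 112 132 129 131 125  94  70  74  74  76  75  75  74  75  76  75]
0.058 [215.4  62.1] [316.6 168.2] [101.2 106.2]
0.062 [214.6  61.2] [317.1 168.8] [102.5 107.6]
0.067 [213.5  60. ] [317.8 169.4] [104.2 109.4]
0.075 [211.8  58.1] [318.8 170.5] [107.1 112.4]
[ 94  94  94  97  78  76  78  79  78  78  77  78  75  68 135 132 130 131
 135 106  69  85 135 132 130]
wrist5 100 [ 76  75  76  74  75  75  75  75  73  67 101 127 130 130 134 102  62 100] [ 84  84  85  87  87  83 100 107  89  86 108 115 116 116 117 118 119 119]
wrist5 106 [ 75  76  75  75  75  76  75  70  89 122 131 130 134 109  71  99 126 131] [102  81  83  84  86  87  86  76 108 114  85 105 119 115 116 116 117 120]
wrist5 112 [ 75  74  74  75  75  74  72  78 117 132 129 131 116  82  88 122 131 129] [120 120  90  78  86  85  75  74  74  74  74  75  74  75  76  75  75  73]
wrist5 118 [ 74  74  74  75  75  74  72  79 117 132 129 133 108  71 100 127 130 128] [113 134 131 132 117  86  72  76  74  74  75  74  75  76  75  75  76  73]
0.058 [215.2  62.5] [316.2 168.4] [101.  105.9]
0.062 [214.4  61.6] [316.7 168.9] [102.3 107.3]
0.067 [213.3  60.5] [317.3 169.6] [104.  109.1]
0.075 [211.5  58.5] [318.4 170.7] [106.8 112.1]
[ 94  95  94  95  89  73  78  79  77  78  78  77  77  78  79  78  78  77
  71 103 134 132 132 136 106]
```

The disc's image width went from 107.1 px, which fits a top at 75 mm, to 101.0 px, which fits 58 mm. The cover is home.

```bash
python3 -c "
from workcell import job
print(job.hand_in())"
```

```text
the job is handed in; nothing more can be done
None
```

I pressed the cover home under all three clips (its top now measures about 58 mm above the bench), stood the tool upright in its tray and let go, left the bystanders untouched, and handed the job in at about 12 s; no verdict was returned.

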